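# Pin the cross-slide at its datum and zero the readout

## Robot

A 6-joint arm with a two-finger parallel gripper is mounted at the origin on the work surface. World frame = base frame: x ahead of the robot, y to its left, z up, the work surface at z = 0. Lengths are in m, angles in rad, forces in N, time in s.
With the tool pointing down it reaches from about 0.35 to 0.775 m from the base axis. Payload 5.5 kg.
Tool frame: the origin (TCP) lies at the very end of the fingers, on their centre line; the grasp point (between the pads) lies 19 mm behind it; x points along the fingers, y is the direction in which the jaws open and shut, and the axes are right-handed (so a half turn about x gives the same grasp; the last joint's range is limited). The gripper opens to 85 mm and grips with 20 to 120 N. Pads are 22 mm wide; open, the fingers measure 114 mm over their backs; the gripper's body (76 mm by 85 mm) begins 54 mm behind the grasp point. The pads swing forward as they close: fully open they stand 13 mm farther back than shut.
Start: joints at [-0.14, 0.313, 0.046, 1.304, 0, 1.431], TCP at [0.575, -0, 0.231] pointing down, gripper open.
Joint ranges: [-2.76, 2.76], [-0.86, 1.69], [-1.03, 1.26], [-2.2, 2.34], [-1.47, 1.5], [-3.14, 3.14]. Speed limits (rad/s): [2.57, 2.57, 3.14, 3.14, 3.14, 3.14].

## Interface

Orientations are given as a unit quaternion [w, x, y, z].
In Python, from workcell import env gives the robot as it stands.
- The arm moves only by the tool servo_tool, never from a script. Its argument "increments" is a list of rows, each an object with "offset": the shift along the tool's x, y, z in cm, a list of three; "yaw": the turn about the tool's x in degrees. In form: [{"offset": [x, y, z], "yaw": yaw}, ...]. A call has exactly 8 rows; each row is the pose to reach, as a shift and turn from the pose commanded when the call began, along the tool's axes at that moment; what a row does not reach only later rows make up. A row lasts 1/10 s, in which the tool goes at most 50 mm and 8.59 degrees, less where a joint would pass 70% of its speed; a pose out of reach is approached as far as the arm can. A call with a gripper value outside its range is refused whole. "claw" is the opening, from 0 (shut) to 1 (fully open), set as the call begins (left out, the last holds). The fingers move at their own pace and stop on an object; "force" is the grip in N (left out, the last holds). Time passes only in rows, so rows that repeat a pose let the fingers close, or fill a call up. It gives the time, the measured TCP pose, the force and the opening at its end, in the units of the state.
- env.get_state(): the state, without advancing time (a new reading comes with each control period).
- env.read_camera(name): name is "scene" or "side" or "wrist"; returns (picture, depth): 384x512x3 uint8, red, green, blue; 384x512 float32, m along the optical axis (not along the pixel's ray), 0 where there is no reading.
- env.camera_model(name): a dict with "vertical_fov" (degrees; the focal length in pixels is half the picture's height over the tangent of half this angle, whatever the lens; pixels are square), "cx", "cy" (the principal point, pixels), "D" ([k1, k2, p1, p2, k3] as OpenCV has them; the pictures are not rectified), "world_from_camera" (4x4, takes a point from camera to world coordinates). Camera axes: x right, y up, looking along -z (the intrinsics and any distortion apply to the point x, -y, -z); pixel columns grow to the right and rows downward; lengths in m; the calibration is good to about 2 mm. A picture is of the moment at which its call begins: read the wrist's pose just before it. camera_model takes no time and is no camera call; for the wrist camera it gives the pose at the moment of the call.
- env.hand_in(): hands the job in, once; it reports no verdict.
The state is a dict: "clock": time; "joint_pos": joint angles; "qvel": joint speeds; "tau": joint torques, N m; "tcp_pos": TCP position; "orientation": TCP orientation; "wrist_force": force on the tool from outside, world axes, zero at the start; "ft_torque": the same for the moment, N m; "finger_gap": finger opening in m.
Only numpy, scipy, OpenCV 4.12 (cv2) and the standard library are available. Lean on these libraries where they do the work, as an engineer would, in place of code of your own. Each camera call takes 0.05 s, during which the arm holds its last target.

## Task

Take the tapered alignment pin from its wooden stand and drive it down through the locating hole of the cross-slide, so that its taper pulls the slipped table and saddle into line with the base and its collar sits flush on the table. Then, with the pin left fully home, press the readout's three keys fully down one at a time, from the smallest cap to the largest, letting each come up again. Leave the workpiece, the oil can and the brush where they are.

Things in the scene. Friction and masses are not known exactly. Their poses are not given: they have to be found in the camera images.
- pin_grip (a point): Centre of the square steel head (26 x 26 mm, 46 mm tall) by which the tapered alignment pin is held; z runs up the pin, x and y are square to the head's flats. From this point: top of the head 23 mm above; round collar (33 mm across) from 23 to 29 mm below; straight shank 20 mm across to 71 mm below; then a taper to a flat tip 12 mm across, 111 mm below.
- pin_shoulder (a point): Point on the pin's axis at the underside of its collar, 29 mm below pin_grip, 82 mm above the tip. With the pin fully home the collar lies flat on the table and the straight shank fills all three holes.
- pin: The whole steel pin, 134 mm long, 0.3 to 0.5 kg; origin at the centre of its flat tip, z up the pin.
- holder: Fixed wooden stand in which the pin hangs upright at the start, collar resting on its top: block 56 x 56 mm, 96 mm tall, with a 23 mm hole right through; origin at the centre of its underside.
- table_hole (a point): Centre of the mouth of the locating hole in the top face of the cross-slide's aluminium table, 90 mm above the bench; z up; x and y run along the table's sides and move with it. The holes of table, saddle and base are vertical, round, 21.5 mm across, right through, with 1.5 mm chamfers; the base's is 60 mm deep.
- worktable: Cross-slide's table, 110 x 160 x 15 mm, origin 15 mm under table_hole. It slides on its y over the saddle (150 x 105 mm, top at 75 mm), which slides on x over the fixed base (150 x 140 mm, top at 60 mm); 2 N friction each, travel 19 mm. Each has slipped up to 15 mm either way, so the saddle's hole is off in y and the base's in x too, hidden: feel for them and drag the slides with the pin.
- readout: Digital readout, a fixed low grey console 100 x 186 mm, 34 mm high, with a low upright display (top 68 mm above the bench) along its +x edge; origin at the centre of its underside, z up. Three round white spring keys of different size stand on it in a row along its y, in any order: at x = -15 mm and y = -56, 0 and 56 mm.
- key_small_top (a point): Centre of the top of the small key's cap, 20 mm across, standing 6 mm proud of a round black housing 36 mm across, 52 mm above the bench when up; z up.
- key_small (a joint): How far the small key is pressed: 0 up, 0.006 m fully down; it springs back. It takes 1.5 N to start and 5 N to be fully down; it counts as pressed beyond 4 mm.
- key_middle_top (a point): Centre of the top of the middle key's cap, 28 mm across, standing 6 mm proud of a round black housing 44 mm across, 52 mm above the bench when up; z up.
- key_middle (a joint): How far the middle key is pressed: 0 up, 0.006 m fully down; it springs back. It takes 1.5 N to start and 5 N to be fully down; it counts as pressed beyond 4 mm.
- key_large_top (a point): Centre of the top of the large key's cap, 36 mm across, standing 6 mm proud of a round black housing 52 mm across, 52 mm above the bench when up; z up.
- key_large (a joint): How far the large key is pressed: 0 up, 0.006 m fully down; it springs back. It takes 1.5 N to start and 5 N to be fully down; it counts as pressed beyond 4 mm.
- workpiece: Wooden workpiece, a stepped block 90 x 55 mm, 50 mm tall, origin at the centre of its underside. Leave alone.
- oil_can: Plain metal can 48 mm across, 85 mm tall, origin at the centre of its underside. Leave alone.
- brush: Chip brush 170 mm long, lying on the bench along its x. Leave alone.
Mind the look-alikes: they are no part of the job. Leave any yellow look-alike of the pin alone.

How it is judged:
On the way, in this order (a step that is already met when the one before it is completed fails the run):
1. the pin is fully home: collar flush on the table, pin upright in the hole (z of pin_shoulder in the frame of table_hole below 0.003 m and horizontal distance between pin_shoulder and table_hole below 0.003 m and angle between pin_shoulder's own z axis and vertical below 0.06 rad), for 0.2 s.
2. the small key is pressed fully down (all of step 1 and value of joint key_small above 0.004 m), for 0.05 s.
3. the middle key is pressed fully down (all of step 1 and value of joint key_middle above 0.004 m), for 0.05 s.
4. the large key is pressed fully down (all of step 1 and value of joint key_large above 0.004 m), for 0.05 s.
At the end, for the whole second after the job is handed in: The pin stands at rest, fully home: underside of its collar within 3 mm of the table's top face and of the hole's centre, upright within 0.06 rad; all three keys are up again (within 1.5 mm) (all of step 1 and value of joint each of key_small, key_middle, key_large below 0.0015 m and linear speed of pin below 0.01 m/s); the robot touches nothing.
It fails at once if a key is pressed before the pin is fully home (value of joint any of key_small, key_middle, key_large above 0.004 m and not (z of pin_shoulder in the frame of table_hole below 0.003 m and horizontal distance between pin_shoulder and table_hole below 0.003 m and angle between pin_shoulder's own z axis and vertical below 0.06 rad)).
It fails at once if two keys are down at once (value of joint each of key_small, key_middle above 0.004 m or value of joint each of key_small, key_large above 0.004 m or value of joint each of key_middle, key_large above 0.004 m).
It fails at once if the wooden workpiece is moved more than 20 mm (distance of workpiece from where it was at the start of the episode above 0.02 m).
It fails at once if the oil can is moved more than 20 mm (distance of oil_can from where it was at the start of the episode above 0.02 m).
It fails at once if the brush is moved more than 20 mm (distance of brush from where it was at the start of the episode above 0.02 m).
It also fails if it takes over 72 s, if anything falls off the work surface, if the arm or the gripper's body presses on something with over 40 N, if the wrist force passes 120 N, or if a joint passes its speed limit or range.

## Working session

There is one attempt and no reset: what is moved stays moved. The work goes in short steps, Python scripts to look and compute and a tool call to move; the robot and the scene stay as the last step left them, time stands still between calls to the robot, and variables do not carry over. Pictures are saved under pics/ and viewed, and the job is handed in when it is done.

Besides the shell and the picture viewer there is one more tool, called by a JSON object that holds its "method" and its "body". servo_tool: Moves the arm, as the interface text tells. Its arguments: {"type":"object","properties":{"increments":{"type":"array","items":{"type":"object","properties":{"offset":{"type":"array","items":{"type":"number"}},"yaw":{"type":"number"}}}},"claw":{"type":"number"},"force":{"type":"number"}},"required":["increments"]}

```bash
mkdir -p pics; ls; cat > h.py <<'E'
import numpy as np, cv2
from workcell import env
def K(m):
    f=192/np.tan(np.radians(m['vertical_fov'])/2)
    return np.array([[f,0,m['cx']],[0,f,m['cy']],[0,0,1.]])
def ray(m,uv):
    p=cv2.undistortPoints(np.array(uv,float).reshape(-1,1,2),K(m),np.array(m['D'],float)).reshape(-1,2)
    T=np.array(m['world_from_camera']); d=np.c_[p[:,0],-p[:,1],-np.ones(len(p))]@T[:3,:3].T
    return T[:3,3],d
def onz(m,uv,z):
    o,d=ray(m,uv); return o+d*((z-o[2])/d[:,2])[:,None]
def cloud(m,depth):
    v,u=np.mgrid[0:384,0:512]; o,d=ray(m,np.c_[u.ravel(),v.ravel()])
    return (o+d*depth.ravel()[:,None]).reshape(384,512,3)
def px(m,P):
    T=np.linalg.inv(np.array(m['world_from_camera'])); c=np.atleast_2d(P)@T[:3,:3].T+T[:3,3]
    return cv2.projectPoints(np.c_[c[:,0],-c[:,1],-c[:,2]],np.zeros(3),np.zeros(3),K(m),np.array(m['D'],float))[0].reshape(-1,2)
def tri(a,b):
    (o1,d1),(o2,d2)=a,b; d1=d1[0];d2=d2[0]
    t=np.linalg.lstsq(np.c_[d1,-d2],o2-o1,rcond=None)[0]
    p,q=o1+t[0]*d1,o2+t[1]*d2; return (p+q)/2,np.linalg.norm(p-q)
E
python3 - <<'E'
from h import *
import pickle
print(env.get_state())
for n in ['scene','side','wrist']:
    m=env.camera_model(n); im,d=env.read_camera(n); pickle.dump((m,im,d),open(n+'0.pkl','wb'))
    cv2.imwrite(f'pics/{n}0.png',cv2.resize(im[:,:,::-1],(800,600),interpolation=cv2.INTER_CUBIC))
    print(n,m['vertical_fov'],m['D'],np.round(m['world_from_camera'],3).tolist())
E
```

```text
pics
{'clock': 0.0, 'joint_pos': array([-1.39619317e-01,  3.14021502e-01,  4.49755006e-02,  1.30360857e+00,
        2.64294504e-06,  1.43119570e+00]), 'qvel': array([-0.00072042, -0.00023678, -0.00040741, -0.00051864, -0.00099251,
       -0.00106096]), 'tau': array([-2.90074182e-03, -4.80629075e+01,  2.98531097e+01,  1.95313990e-02,
       -3.83516899e-04, -4.27451073e-05]), 'tcp_pos': array([5.74483576e-01, 5.26401710e-05, 2.30395454e-01]), 'orientation': array([ 0.49946986,  0.49960981,  0.50052036, -0.50039911]), 'wrist_force': array([-0.14955612,  0.28222093,  0.32859433]), 'ft_torque': array([ 0.00927314, -0.0277462 , -0.00664036]), 'finger_gap': 0.08546235687310719}
scene 46.28327509332542 [-0.00082206  0.          0.          0.          0.        ] [[-0.501, -0.608, 0.616, 1.247], [0.865, -0.353, 0.355, 0.372], [0.002, 0.711, 0.703, 0.852], [0.0, 0.0, 0.0, 1.0]]
side 56.807767831752834 [-0.01362992  0.          0.          0.          0.        ] [[0.83, 0.414, -0.374, 0.215], [-0.558, 0.621, -0.551, -0.533], [0.004, 0.666, 0.746, 0.827], [0.0, 0.0, 0.0, 1.0]]
wrist 67.22676207485111 [0.00577062 0.         0.         0.         0.        ] [[1.0, -0.0, 0.003, 0.574], [-0.0, 0.958, 0.287, 0.073], [-0.003, -0.287, 0.958, 0.374], [0.0, 0.0, 0.0, 1.0]]
```

View pics/scene0.png

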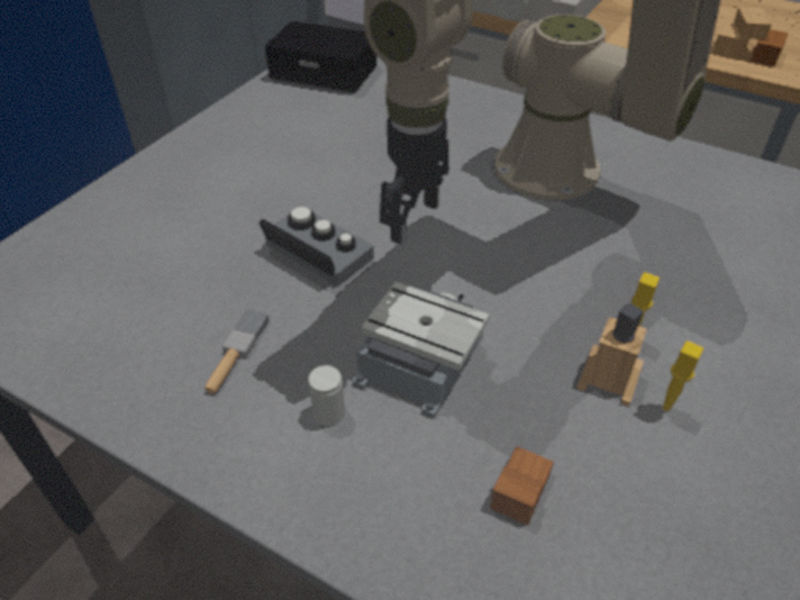

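View pics/side0.png

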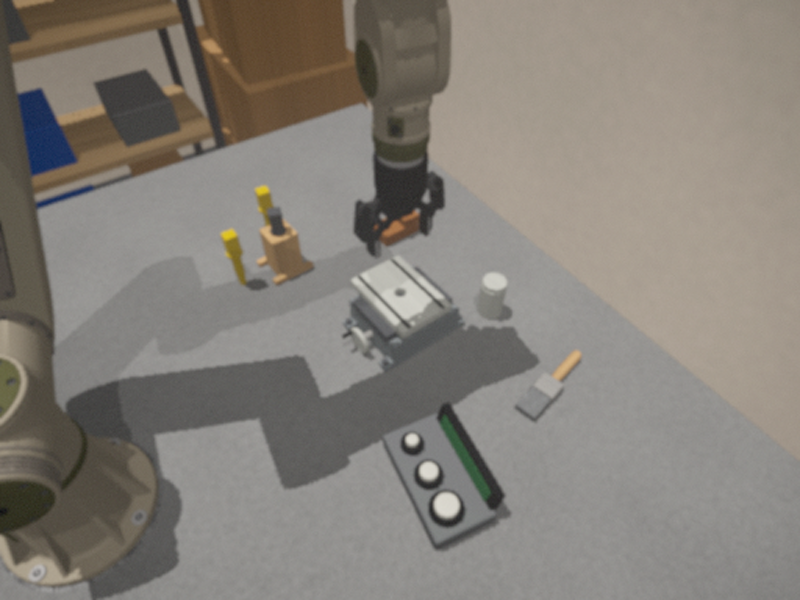

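View pics/wrist0.png

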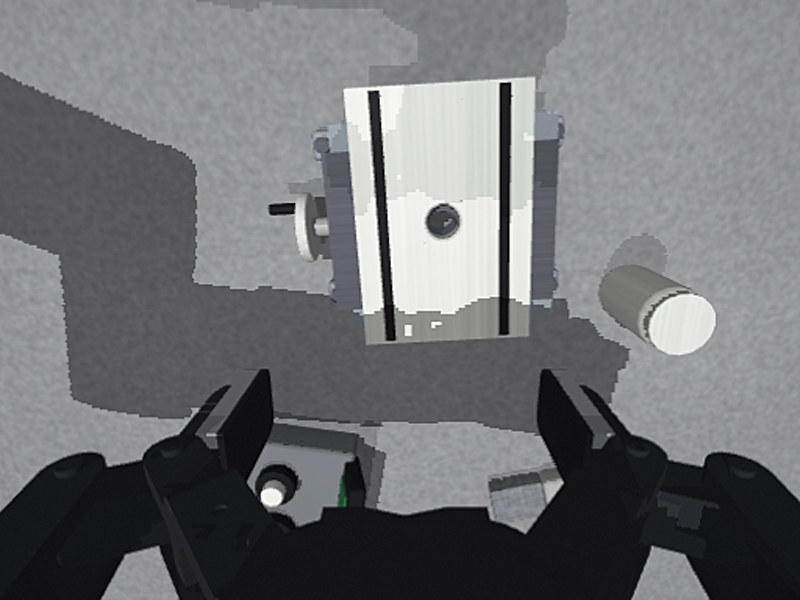

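The scene view shows the pin head at (628,322), the stand, and yellow decoys at (647,290) and (687,365). The table hole is at (426,320) in scene, (400,292) in side and (442,220) in wrist. The keys run in a row, large to small, at (301,217), (323,229) and (346,241). I'll measure these next.

```bash
python3 - <<'E'
from h import *
import pickle
s=1/1.5625
L={n:pickle.load(open(n+'0.pkl','rb')) for n in ['scene','side','wrist']}
C={n:cloud(L[n][0],L[n][2]) for n in L}
# crops
for n,(u,v) in {'scene':(628,340),'side':(276,235)}.items():
    u,v=int(u*s),int(v*s); im=L[n][1][v-40:v+40,u-50:u+50,::-1]
    cv2.imwrite(f'pics/crop_{n}.png',cv2.resize(im,(800,640)[:2] if 0 else (750,600),interpolation=cv2.INTER_CUBIC))
ul=int(442*s);vl=int(220*s)
cv2.imwrite('pics/crop_w.png',cv2.resize(L['wrist'][1][vl-20:vl+20,ul-25:ul+25,::-1],(750,600),interpolation=cv2.INTER_CUBIC))
def rough(n,u,v):
    u,v=int(u*s),int(v*s); P=C[n][v-1:v+2,u-1:u+2].reshape(-1,3); return np.round(np.median(P,0),4)
print('head',rough('scene',628,318),rough('side',276,216))
print('yel',rough('scene',647,282),rough('scene',690,355), rough('side',263,195),rough('side',231,240))
print('hole',rough('scene',426,320),rough('side',400,292),rough('wrist',442,220))
for a,b in [((301,213),(447,507)),((323,226),(429,472)),((346,239),(412,440))]:
    print('key',rough('scene',*a),rough('side',*b))
for n,p in [('scene',(327,375)),('side',(494,282)),('scene',(525,470)),('scene',(225,370)),('scene',(255,325))]: print(n,p,rough(n,*p))
o=C['wrist'][vl,ul-40:ul+40:4]; print(np.round(o,3).tolist())
E
```

```text
head [0.4967 0.2995 0.1454] [0.4804 0.2898 0.1448]
yel [0.3967 0.3016 0.1339] [0.5112 0.3933 0.1319] [0.4942 0.3827 0.1307] [0.3857 0.2911 0.1308]
hole [0.5871 0.0272 0.0834] [0.6045 0.0437 0.0807] [0.6031 0.024  0.001 ]
key [ 0.4449 -0.3141  0.0581] [ 0.4405 -0.3185  0.0565]
key [ 0.4545 -0.2589  0.0568] [ 0.4475 -0.2634  0.0562]
key [ 0.4614 -0.2023  0.0574] [ 0.4578 -0.2045  0.0557]
scene (327, 375) [ 0.7563 -0.0376  0.0848]
side (494, 282) [ 0.759  -0.0373  0.0856]
scene (525, 470) [0.721  0.2563 0.0296]
scene (225, 370) [ 0.7824 -0.2152  0.0175]
scene (255, 325) [ 0.6857 -0.2344  0.0195]
[[0.557, 0.036, 0.091], [0.561, 0.036, 0.091], [0.565, 0.036, 0.09], [0.569, 0.036, 0.091], [0.573, 0.036, 0.091], [0.577, 0.036, 0.091], [0.581, 0.036, 0.091], [0.584, 0.036, 0.091], [0.59, 0.032, 0.06], [0.598, 0.024, 0.001], [0.603, 0.024, 0.002], [0.608, 0.024, 0.001], [0.612, 0.026, 0.016], [0.608, 0.036, 0.089], [0.612, 0.036, 0.091], [0.616, 0.036, 0.091], [0.62, 0.036, 0.091], [0.624, 0.036, 0.091], [0.627, 0.036, 0.091], [0.631, 0.036, 0.09]]
```

View pics/crop_w.png

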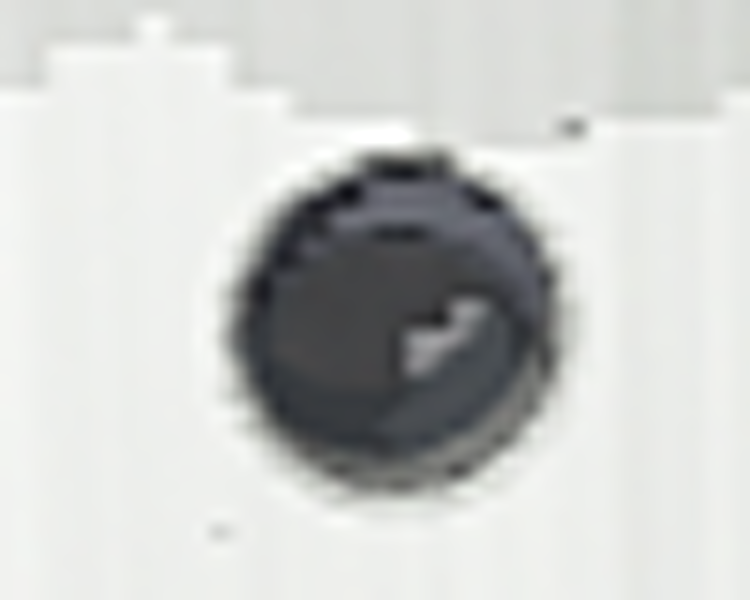

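View pics/crop_scene.png

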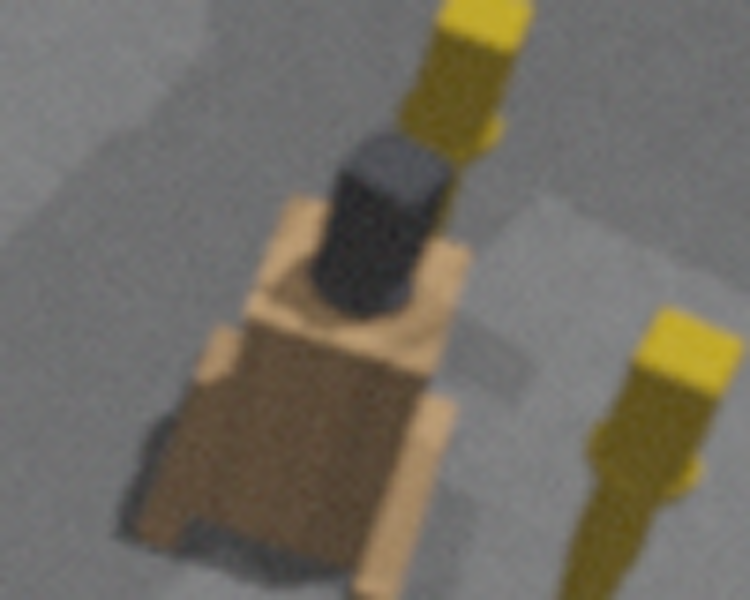

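View pics/crop_side.png

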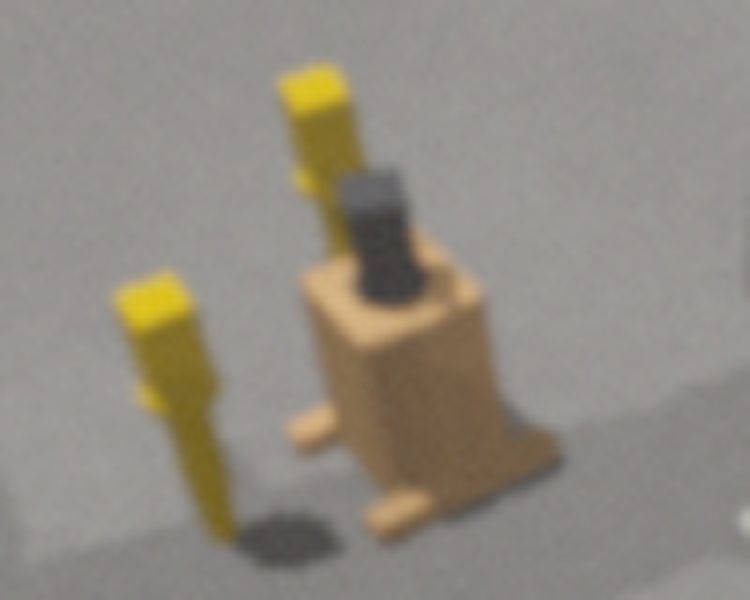

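The wrist view is sharp and looks down into the hole at crop centre (395,325), with interior edges visible. I'll stretch its contrast and check the depth inside. I'll also move toward the pin for a wrist view.

```bash
python3 - <<'E'
from h import *
import pickle
m,im,d=pickle.load(open('wrist0.pkl','rb'))
c=cloud(m,d); s=.64
ul=int(442*s);vl=int(220*s)
cr=im[vl-14:vl+14,ul-14:ul+14].astype(float)
cr=np.clip((cr-30)*3,0,255).astype(np.uint8)
cv2.imwrite('pics/w0c.png',cv2.resize(cr[:,:,::-1],(560,560),interpolation=cv2.INTER_NEAREST))
print('z mm rows'); 
for r in range(vl-13,vl+13): print(' '.join('%3d'%round(c[r,k,2]*1000) for k in range(ul-13,ul+13)))
# rim: gap of non-table pixels
mk=(c[...,2]<.086)&(d>0); sub=np.zeros_like(mk); sub[vl-14:vl+14,ul-14:ul+14]=mk[vl-14:vl+14,ul-14:ul+14]
E
```

```text
z mm rows
 90  91  90  90  91  91  92  91  92  91  92  91  89  91  92  91  91  90  91  92  91  92  90  91  91  91
 91  91  92  91  91  91  91  90  91  89  90  92  91  91  91  91  91  91  92  91  92  92  92  92  92  90
 90  89  90  91  91  92  91  91  91  90  91  90  91  92  91  91  91  91  89  91  91  91  91  91  91  89
 91  91  91  91  92  90  90  90  91  91  91  90  90  91  90  90  90  90  90  91  91  91  92  92  92  90
 92  91  90  90  91  92  91  91  91  90  90  75  76  76  76  76  76  77  90  89  90  90  91  91  92  91
 90  90  91  92  91  91  91  90  91  75  77  76  75  77  76  75  75  74  76  75  89  89  91  91  92  91
 92  91  92  91  91  90  90  89  77  76  75  76  75  75  75  76  76  76  76  77  76  76  90  91  91  92
 90  91  92  90  91  89  89  76  76  75  61  75  75  75  76  75  76  75  75  75  76  77  88  91  92  91
 92  92  91  91  91  89  77  77  76  74  77  76  74  75  75  76  76  77  75  75  77  76  76  90  91  91
 92  89  91  91  90  77  76  75  76  75  74   1   1   1   0   2  73  74  76  75  76  75  76  81  90  91
 92  92  91  90  89  76  77  74  74   1  -1   1   
[... 913 characters left out ...]
  22  14  10   6   5   4   6   7  10  13  18  21  25  32  74  82  85  90  90
 91  90  90  91  89  82  59  34  25  18  17  14  13  13  14  16  19  23  27  30  35  80  84  90  90  91
 90  91  91  91  90  90  79  46  34  28  25  21  21  22  22  25  26  28  31  76  81  83  88  90  91  92
 91  91  92  91  92  90  88  81  44  37  34  32  29  29  29  30  31  35  79  81  82  87  89  90  91  92
 90  92  91  90  91  90  91  89  84  81  78  77  37  37  36  77  77  80  82  86  89  90  91  91  90  91
 90  91  91  91  92  92  91  89  88  87  84  82  83  82  81  83  84  86  88  89  89  90  90  91  90  91
 90  91  92  90  90  91  92  92  91  90  91  88  88  88  86  88  88  89  89  89  91  91  91  91  91  91
```

{"method": "servo_tool", "body": {"increments": [{"offset": [-1, -1.7, -4.8]}, {"offset": [-2, -3.4, -9.6]}, {"offset": [-3, -5.1, -14.4]}, {"offset": [-4, -6.8, -19.2]}, {"offset": [-4, -8.6, -24]}, {"offset": [-4, -8.6, -24]}, {"offset": [-4, -8.6, -24]}, {"offset": [-4, -8.6, -24]}], "claw": 1}}

```text
invalid input
```

{"method": "servo_tool", "body": {"increments": [{"offset": [-1, -1.7, -4.8], "yaw": 0}, {"offset": [-2, -3.4, -9.6], "yaw": 0}, {"offset": [-3, -5.1, -14.4], "yaw": 0}, {"offset": [-4, -6.8, -19.2], "yaw": 0}, {"offset": [-4, -8.6, -24], "yaw": 0}, {"offset": [-4, -8.6, -24], "yaw": 0}, {"offset": [-4, -8.6, -24], "yaw": 0}, {"offset": [-4, -8.6, -24], "yaw": 0}], "claw": 1, "force": 60}}

```text
clock: 0.95
tcp_pos: [0.4892, 0.2394, 0.2709]
orientation: [-0.5, -0.5, -0.5, 0.5]
wrist_force: [-0.6, -0.0, -0.6]
finger_gap: 0.0849
```

```bash
python3 - <<'E'
from h import *
import pickle
from scipy.optimize import least_squares
m,im,d=pickle.load(open('wrist0.pkl','rb'))
c=cloud(m,d)
# table plane edges
top=(abs(c[...,2]-.091)<.003)&(d>0)&(c[...,0]>.5)&(c[...,0]<.7)&(c[...,1]<.16)&(c[...,1]>-.1)
tm=top.astype(np.uint8); tm=cv2.morphologyEx(tm,cv2.MORPH_CLOSE,np.ones((5,5)))
cs,_=cv2.findContours(tm,cv2.RETR_EXTERNAL,cv2.CHAIN_APPROX_NONE); k=max(cs,key=cv2.contourArea).reshape(-1,2)
P=onz(m,k,.090)[:,:2]; r=cv2.minAreaRect((P*1000).astype(np.float32)); print('table',r)
# hole
hole=(~top).astype(np.uint8); n,lab=cv2.connectedComponents(hole,connectivity=4)
l=lab[140,282]; 
def edge(mask,z):
    cs,_=cv2.findContours(mask.astype(np.uint8),cv2.RETR_EXTERNAL,cv2.CHAIN_APPROX_NONE)
    return max(cs,key=cv2.contourArea).reshape(-1,2)
hm=lab==l; print(hm.sum())
e=edge(hm,.09); (cx,cy),rr=cv2.minEnclosingCircle(onz(m,e,.090)[:,:2].astype(np.float32)*1000);print('hole mec',cx,cy,rr)
ys,xs=np.nonzero(hm); print('hole centroid',onz(m,[[xs.mean(),ys.mean()]],.09))
# saddle: boundary pixels between 75 and <70 inside hole
Z=c[...,2]*1000
def bd(hi,lo):
    pts=[]
    for y,x in zip(ys,xs):
        for dy,dx in((0,1),(1,0),(0,-1),(-1,0)):
            z1,z2=Z[y,x],Z[y+dy,x+dx]
            if abs(z1-hi)<3 and z2<lo and hm[y+dy,x+dx]: pts.append((x+dx/2,y+dy/2))
    return np.array(pts)
for hi,lo,R in((75.5,65,.01225),(60,52,.01225)):
    b=bd(hi,lo); Q=onz(m,b,hi/1000)[:,:2]
    for RR in (R,.01075):
        f=least_squares(lambda q:np.linalg.norm(Q-q,axis=1)-RR,Q.mean(0)+[0.0,-.008] if hi>70 else Q.mean(0)+[.01,0],loss='soft_l1',f_scale=.0007)
        print(hi,len(b),RR,f.x,np.std(f.fun))
    print(np.round(Q*1000,1).tolist())
E
```

```text
table ((597.283203125, 34.03700256347656), (110.27650451660156, 160.33941650390625), 3.228032350540161)
368
hole mec 597.13134765625 34.37826919555664 10.645655632019043
hole centroid [[0.59715018 0.03453836 0.09      ]]
75.5 48 0.01225 [0.59619723 0.02630008] 0.0030184625427822336
75.5 48 0.01075 [0.59683943 0.0280131 ] 0.0020984584443011277
[[594.2, 40.5], [593.7, 40.0], [594.7, 40.0], [594.2, 39.5], [595.2, 38.5], [596.3, 38.5], [597.3, 38.5], [598.3, 38.5], [599.3, 38.5], [593.2, 37.5], [594.7, 38.0], [594.2, 37.5], [600.4, 37.5], [599.8, 38.0], [601.4, 37.5], [602.4, 37.5], [591.2, 36.5], [592.7, 37.0], [592.2, 36.5], [603.5, 36.5], [602.9, 37.0], [590.7, 36.0], [590.2, 35.5], [604.5, 35.4], [604.0, 36.0], [589.6, 34.9], [589.1, 34.4], [605.6, 34.4], [605.1, 34.9], [588.6, 33.9], [606.1, 33.9], [588.6, 32.9], [588.1, 32.4], [587.6, 31.9], [607.2, 31.9], [607.2, 30.8], [606.3, 28.8], [606.8, 29.3], [605.3, 27.7], [605.8, 28.2], [603.3, 25.7], [603.8, 26.2], [594.5, 24.1], [596.1, 23.6], [595.5, 24.1], [599.2, 23.6], [599.7, 24.1], [600.7, 24.1]]
60 15 0.01225 [0.60263345 0.02695612] 0.0023002543457983225
60 15 0.01075 [0.60116443 0.02760063] 0.0013318171614016805
[[592.6, 34.0], [592.1, 33.5], [591.5, 32.9], [591.5, 31.9], [591.6, 30.8], [591.0, 30.2], [590.5, 29.7], [590.5, 28.6], [607.9, 28.6], [590.5, 27.5], [607.9, 27.5], [590.5, 26.4], [590.6, 25.4], [591.7, 24.3], [591.1, 24.8]]
```

Depth inside the hole separates the levels clearly:

| Part | Hole position x, y (mm) |
|---|---|
| Table hole | ≈ (597.2, 34.4) |
| Saddle hole | ≈ (597.3, 28) |
| Base hole | ≈ (601.2, 27.8) |

The table yaw is about 3.2°, and the offsets follow the table's axes, as they should. Next is the view of the pin.

```bash
python3 - <<'E'
from h import *
import pickle
m=env.camera_model('wrist'); im,d=env.read_camera('wrist'); pickle.dump((m,im,d),open('wrist1.pkl','wb'))
cv2.imwrite('pics/wrist1.png',cv2.resize(im[:,:,::-1],(800,600),interpolation=cv2.INTER_CUBIC))
print(np.round(m['world_from_camera'],3).tolist())
c=cloud(m,d);Z=c[...,2]
near=(np.hypot(c[...,0]-.488,c[...,1]-.295)<.045)&(d>0)
print(np.histogram(Z[near],bins=np.arange(.08,.17,.005)))
hsv=cv2.cvtColor(im,cv2.COLOR_RGB2HSV)
h=near&(Z>.138); ys,xs=np.nonzero(h); z=np.median(Z[h]); print('n',h.sum(),'z',z, 'hsv',np.median(hsv[h],0))
h=cv2.morphologyEx(h.astype(np.uint8),cv2.MORPH_OPEN,np.ones((3,3)))
k=max(cv2.findContours(h,0,1)[0],key=cv2.contourArea).reshape(-1,2)
for zz in (z,.148): print('head',cv2.minAreaRect(onz(m,k,zz)[:,:2].astype(np.float32)*1000))
h=near&(abs(Z-.097)<.004); h=cv2.morphologyEx(h.astype(np.uint8),cv2.MORPH_OPEN,np.ones((3,3)))
k=np.vstack([q.reshape(-1,2) for q in cv2.findContours(h,0,1)[0]]); print('stand z',np.median(Z[h>0]),cv2.minAreaRect(onz(m,k,.096)[:,:2].astype(np.float32)*1000))
E
```

```text
[[1.0, -0.0, 0.001, 0.489], [-0.0, 0.958, 0.288, 0.313], [-0.001, -0.288, 0.958, 0.414], [0.0, 0.0, 0.0, 1.0]]
(array([   0,    0,    7, 1936,   59,    0,    0,    0,    0,    0,    0,
          0,    2,  805,   36,    0,    0]), array([0.08 , 0.085, 0.09 , 0.095, 0.1  , 0.105, 0.11 , 0.115, 0.12 ,
       0.125, 0.13 , 0.135, 0.14 , 0.145, 0.15 , 0.155, 0.16 , 0.165]))
n 8445 z 0.3615262848025788 hsv [113.  38.  22.]
head ((469.5926513671875, 255.95809936523438), (16.078702926635742, 18.689071655273438), 89.9013671875)
head ((392.080322265625, 25.62201690673828), (81.04118347167969, 94.1983642578125), 89.90287017822266)
stand z 0.09690611273674699 ((483.2535095214844, 301.1845397949219), (56.11833572387695, 56.03829574584961), 4.475365161895752)
```

View pics/wrist1.png

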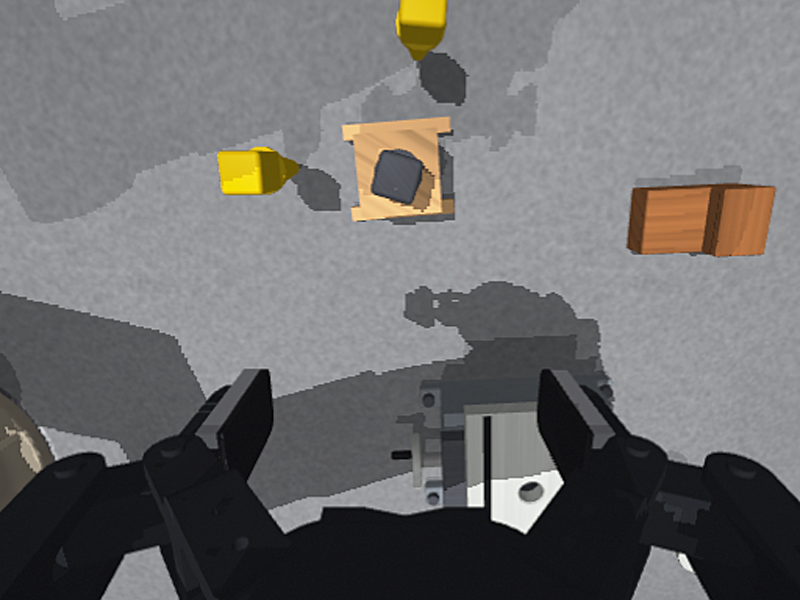

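The wrist view shows the dark head at (397,176) in the stand, turned about 15°. The yellow decoys are at (240,172) and (423,15), both clear of it.

```bash
python3 - <<'E'
from h import *
import pickle
m,im,d=pickle.load(open('wrist1.pkl','rb'))
c=cloud(m,d);Z=c[...,2]
h=(np.hypot(c[...,0]-.488,c[...,1]-.3)<.035)&(abs(Z-.148)<.006)
z=np.median(Z[h]); ys,xs=np.nonzero(h); print(h.sum(),z,xs.mean(),ys.mean())
k=max(cv2.findContours(h.astype(np.uint8),0,1)[0],key=cv2.contourArea).reshape(-1,2)
print('head wrist',cv2.minAreaRect(onz(m,k,z)[:,:2].astype(np.float32)*1000), 'centroid',onz(m,[[xs.mean(),ys.mean()]],z))
# side/scene head top check: segment by depth
u={}
for n in('scene','side'):
    M,I,D=pickle.load(open(n+'0.pkl','rb')); C=cloud(M,D); print(n,'expected px',px(M,[[.4835,.301,.148]]))
    g=(np.hypot(C[...,0]-.4835,C[...,1]-.301)<.03)&(abs(C[...,2]-.147)<.005); y,x=np.nonzero(g); print(g.sum(),x.mean(),y.mean(), np.median(C[g],0)); u[n]=ray(M,[[x.mean(),y.mean()]])
w=ray(m,[[xs.mean(),ys.mean()]])
print('tri scene-side',tri(u['scene'],u['side']));print('tri w-scene',tri(w,u['scene']));print('tri w-side',tri(w,u['side']))
E
```

```text
843 0.1486481082451664 253.26334519572953 112.86358244365361
head wrist ((483.44140625, 301.343505859375), (25.667253494262695, 25.6682186126709), 73.68975830078125) centroid [[0.48344134 0.30158222 0.14864811]]
scene expected px [[403.90323717 198.45225013]]
119 403.6302521008403 199.78151260504202 [0.48835203 0.30165656 0.14793477]
side expected px [[175.10509083 134.68650963]]
59 174.9322033898305 135.45762711864407 [0.48075674 0.2972132  0.14833068]
tri scene-side (array([0.48316261, 0.30169684, 0.14430933]), np.float64(0.0012039704657663974))
tri w-scene (array([0.48334664, 0.30134152, 0.14383985]), np.float64(6.93950037381185e-05))
tri w-side (array([0.4830277 , 0.30153601, 0.14498195]), np.float64(0.0007152748259796294))
```

{"method": "servo_tool", "body": {"increments": [{"offset": [1, -0.3, -3.1], "yaw": 6}, {"offset": [3, -0.6, -6.2], "yaw": 12}, {"offset": [5, -0.6, -6.2], "yaw": 16.3}, {"offset": [8, -0.6, -6.2], "yaw": 16.3}, {"offset": [11, -0.6, -6.2], "yaw": 16.3}, {"offset": [14, -0.6, -6.2], "yaw": 16.3}, {"offset": [16.5, -0.6, -6.2], "yaw": 16.3}, {"offset": [16.5, -0.6, -6.2], "yaw": 16.3}], "claw": 1}}

```text
clock: 1.8
tcp_pos: [0.4812, 0.299, 0.1023]
orientation: [-0.423, -0.564, -0.424, 0.569]
wrist_force: [-1.1, 0.0, 0.0]
finger_gap: 0.0855
```

```bash
python3 - <<'E'
from h import *
s=env.get_state(); print(s['tcp_pos'],s['orientation'],s['wrist_force'])
im,d=env.read_camera('wrist')
cv2.imwrite('pics/wrist2.png',cv2.resize(im[:,:,::-1],(800,600),interpolation=cv2.INTER_CUBIC))
E
```

```text
[0.48123232 0.29897392 0.10234962] [-0.42270338 -0.56379434 -0.42371959  0.56913927] [-1.05595849  0.00705848  0.04158623]
```

View pics/wrist2.png

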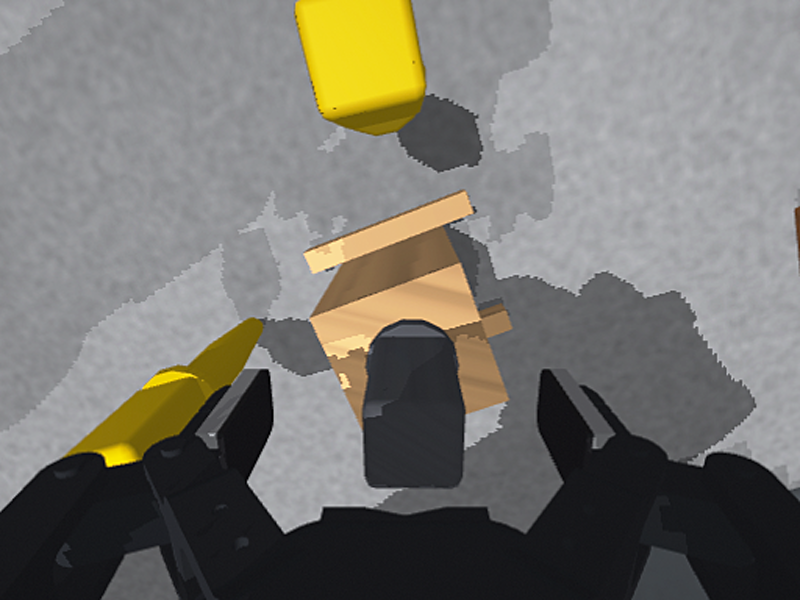

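The head sits square between the pads at (412,410), with the decoys clear. The measured pose lags the command a little, so I'll let it settle before closing.

{"method": "servo_tool", "body": {"increments": [{"offset": [0, 0, 0], "yaw": 0}, {"offset": [0, 0, 0], "yaw": 0}, {"offset": [0, 0, 0], "yaw": 0}, {"offset": [0, 0, 0], "yaw": 0}, {"offset": [0, 0, 0], "yaw": 0}, {"offset": [0, 0, 0], "yaw": 0}, {"offset": [0, 0, 0], "yaw": 0}, {"offset": [0, 0, 0], "yaw": 0}]}}

```text
clock: 2.65
tcp_pos: [0.483, 0.302, 0.1063]
orientation: [-0.424, -0.566, -0.424, 0.566]
wrist_force: [0.2, 0.1, 0.5]
finger_gap: 0.0855
```

{"method": "servo_tool", "body": {"increments": [{"offset": [0, 0, 0], "yaw": 0}, {"offset": [0, 0, 0], "yaw": 0}, {"offset": [0, 0, 0], "yaw": 0}, {"offset": [0, 0, 0], "yaw": 0}, {"offset": [0, 0, 0], "yaw": 0}, {"offset": [0, 0, 0], "yaw": 0}, {"offset": [0, 0, 0], "yaw": 0}, {"offset": [0, 0, 0], "yaw": 0}], "claw": 0, "force": 80}}

```text
clock: 3.45
tcp_pos: [0.4837, 0.302, 0.1067]
orientation: [0.424, 0.566, 0.424, -0.565]
wrist_force: [2.7, -1.9, 2.1]
finger_gap: 0.0252
```

{"method": "servo_tool", "body": {"increments": [{"offset": [-1, 0, 0], "yaw": 0}, {"offset": [-3, 0, 0], "yaw": 0}, {"offset": [-5, 0, 0], "yaw": 0}, {"offset": [-7, 0, 0], "yaw": 0}, {"offset": [-9, 0, 0], "yaw": 0}, {"offset": [-11, 0, 0], "yaw": 0}, {"offset": [-11, 0, 0], "yaw": 0}, {"offset": [-11, 0, 0], "yaw": 0}]}}

```text
clock: 4.25
tcp_pos: [0.4823, 0.3019, 0.2153]
orientation: [-0.424, -0.565, -0.424, 0.566]
wrist_force: [-0.3, -0.4, -5.2]
finger_gap: 0.0257
```

```bash
python3 - <<'E'
from h import *
import pickle
s=env.get_state(); print(s['tcp_pos'],s['orientation'],s['wrist_force'],s['finger_gap'])
for n in('scene','side'):
    m=env.camera_model(n); im,d=env.read_camera(n); pickle.dump((m,im,d),open(n+'1.pkl','wb'))
    c=px(m,[s['tcp_pos']])[0].astype(int)
    im=im[max(0,c[1]-60):c[1]+60,c[0]-80:c[0]+80]
    cv2.imwrite(f'pics/{n}1.png',cv2.resize(im[:,:,::-1],(800,600),interpolation=cv2.INTER_CUBIC)); print(c)
E
```

```text
[0.48228999 0.30190559 0.21533114] [-0.4238858  -0.56523681 -0.42436339  0.56634255] [-0.28371354 -0.40865532 -5.1948418 ] 0.025712655571165578
[411 175]
[170 116]
```

View pics/scene1.png

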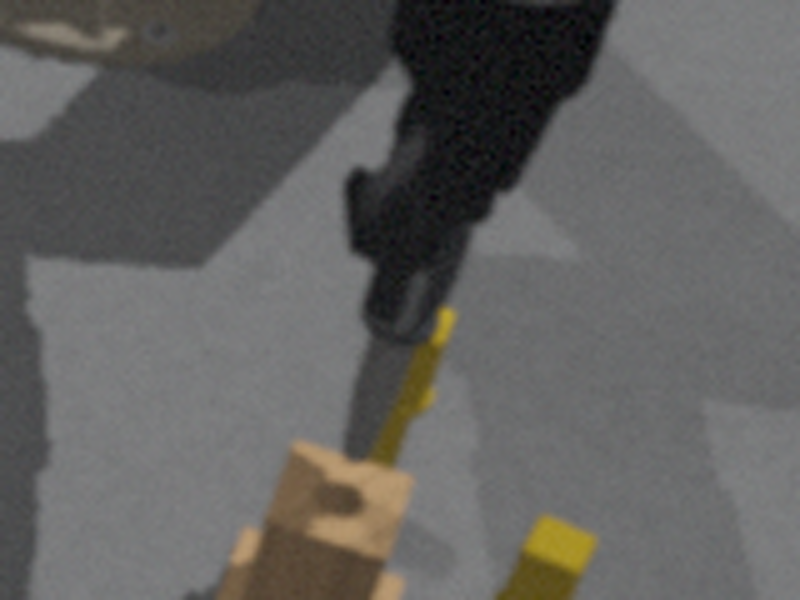

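View pics/side1.png

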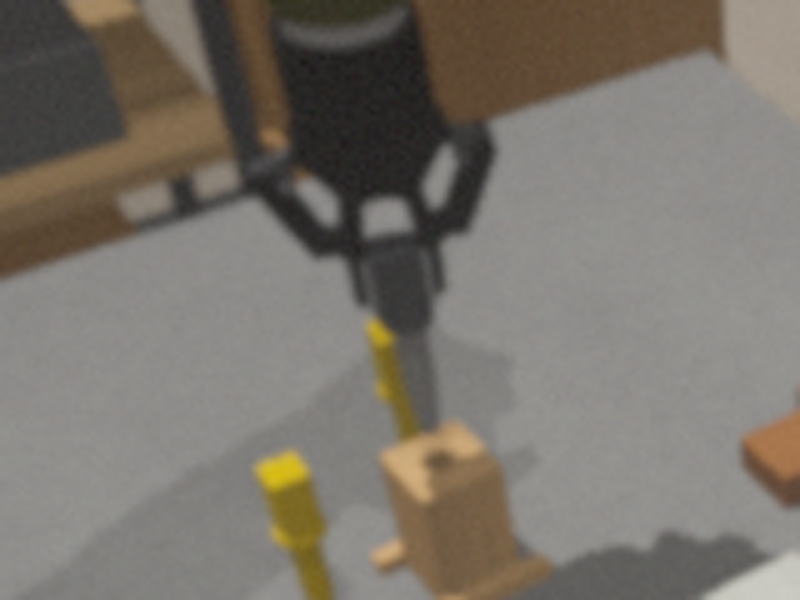

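The pin is held upright and clear of the stand. I'll carry it over the overlap of the holes at (0.599, 0.031), turning back to square on the way.

{"method": "servo_tool", "body": {"increments": [{"offset": [0, 2.7, 3.25], "yaw": -3}, {"offset": [0, 5.4, 6.5], "yaw": -6}, {"offset": [0, 8.1, 9.75], "yaw": -9}, {"offset": [0, 10.8, 13], "yaw": -12}, {"offset": [0, 13.5, 16.25], "yaw": -16.3}, {"offset": [0, 16.2, 19.5], "yaw": -16.3}, {"offset": [0, 18.8, 22.7], "yaw": -16.3}, {"offset": [0, 18.8, 22.7], "yaw": -16.3}]}}

```text
clock: 5.15
tcp_pos: [0.601, 0.0263, 0.2141]
orientation: [-0.499, -0.501, -0.498, 0.502]
wrist_force: [0.5, 0.3, -4.3]
finger_gap: 0.0255
```

{"method": "servo_tool", "body": {"increments": [{"offset": [0, 0, 0], "yaw": 0}, {"offset": [0, 0, 0], "yaw": 0}, {"offset": [0, 0, 0], "yaw": 0}, {"offset": [0, 0, 0], "yaw": 0}, {"offset": [0, 0, 0], "yaw": 0}, {"offset": [0, 0, 0], "yaw": 0}, {"offset": [0, 0, 0], "yaw": 0}, {"offset": [0, 0, 0], "yaw": 0}]}}

```text
clock: 5.95
tcp_pos: [0.5998, 0.0314, 0.2164]
orientation: [0.5, 0.5, 0.5, -0.5]
wrist_force: [0.8, 0.3, -3.8]
finger_gap: 0.0251
```

```bash
python3 - <<'E'
from h import *
import pickle
s=env.get_state(); print(s['tcp_pos'],s['orientation'],s['wrist_force'],s['finger_gap'])
t=s['tcp_pos']
for n in('scene','side'):
    m=env.camera_model(n); im,d=env.read_camera(n); pickle.dump((m,im,d),open(n+'2.pkl','wb'))
    print(n,'tip expected',px(m,[t-[0,0,.0927]]))
    c=px(m,[t-[0,0,.09]])[0].astype(int); print(c)
    im=im[max(0,c[1]-45):c[1]+45,c[0]-60:c[0]+60]
    cv2.imwrite(f'pics/{n}2.png',cv2.resize(im[:,:,::-1],(800,600),interpolation=cv2.INTER_CUBIC))
E
```

```text
[0.59976404 0.03144507 0.21640708] [ 0.50010514  0.50001084  0.49997234 -0.49991166] [ 0.84725394  0.25433158 -3.81890732] 0.025080214718941184
scene tip expected [[271.20360434 195.06546783]]
[271 194]
side tip expected [[257.22955487 178.47244646]]
[257 177]
```

View pics/scene2.png

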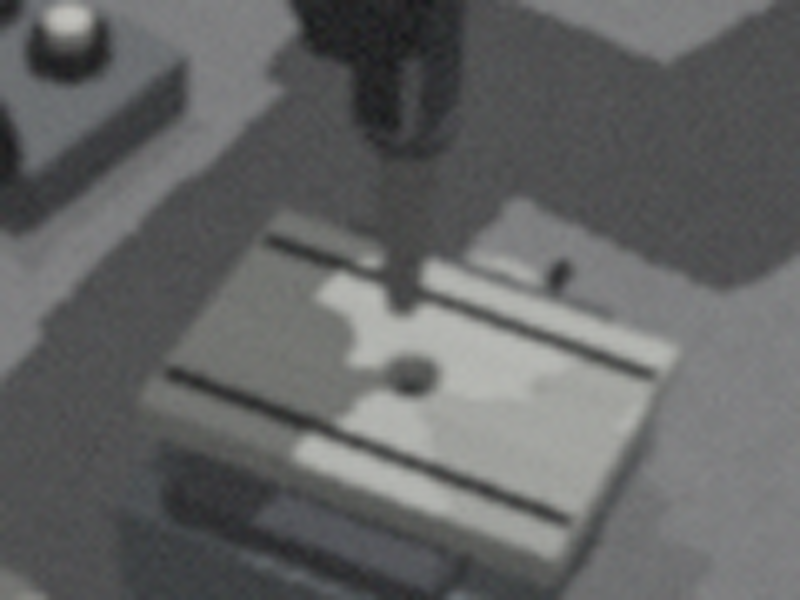

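View pics/side2.png

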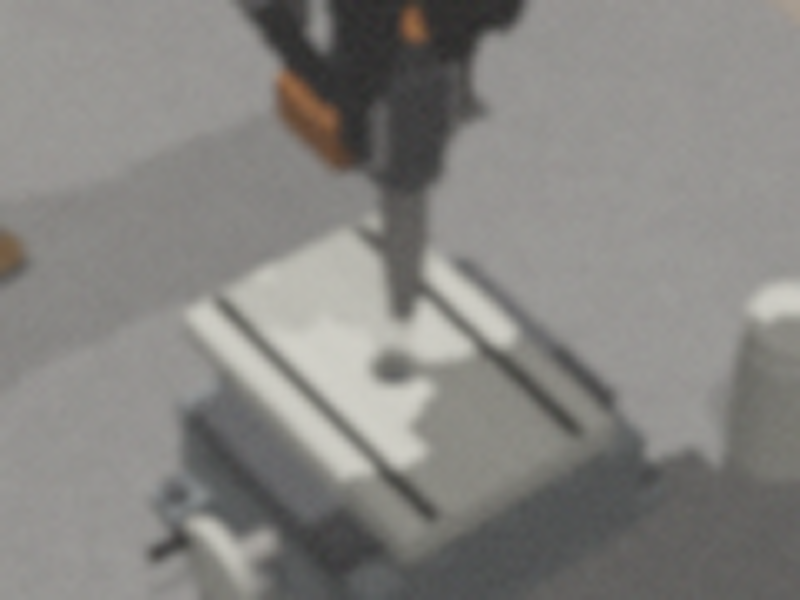

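The tip appears at (271.4,195.2) in scene and (257.5,179.5) in side, which matches the prediction within 1 px. I'll descend in the overlap.

{"method": "servo_tool", "body": {"increments": [{"offset": [0.5, -0.1, 0], "yaw": 0}, {"offset": [1.5, -0.1, 0], "yaw": 0}, {"offset": [2.5, -0.1, 0], "yaw": 0}, {"offset": [3.3, -0.1, 0], "yaw": 0}, {"offset": [4, -0.1, 0], "yaw": 0}, {"offset": [4.5, -0.1, 0], "yaw": 0}, {"offset": [5, -0.1, 0], "yaw": 0}, {"offset": [5, -0.1, 0], "yaw": 0}]}}

```text
clock: 6.85
tcp_pos: [0.5984, 0.0314, 0.1656]
orientation: [0.5, 0.5, 0.5, -0.5]
wrist_force: [0.8, -1.4, -4.2]
finger_gap: 0.0254
```

{"method": "servo_tool", "body": {"increments": [{"offset": [0.3, 0, 0], "yaw": 0}, {"offset": [0.6, 0.03, 0.05], "yaw": 0}, {"offset": [0.9, 0.06, 0.1], "yaw": 0}, {"offset": [1.2, 0.1, 0.15], "yaw": 0}, {"offset": [1.5, 0.13, 0.2], "yaw": 0}, {"offset": [1.8, 0.16, 0.25], "yaw": 0}, {"offset": [2, 0.2, 0.3], "yaw": 0}, {"offset": [2, 0.2, 0.3], "yaw": 0}]}}

```text
clock: 7.65
tcp_pos: [0.6005, 0.0282, 0.1457]
orientation: [-0.5, -0.5, -0.5, 0.5]
wrist_force: [-0.8, 2.6, -4.8]
finger_gap: 0.0252
```

The tip is in all three holes and the table is dragging at about 2 N. Continuing down.

{"method": "servo_tool", "body": {"increments": [{"offset": [0.4, 0.03, 0], "yaw": 0}, {"offset": [0.8, 0.06, 0], "yaw": 0}, {"offset": [1.2, 0.06, 0], "yaw": 0}, {"offset": [1.6, 0.06, 0], "yaw": 0}, {"offset": [2, 0.06, 0], "yaw": 0}, {"offset": [2.4, 0.06, 0], "yaw": 0}, {"offset": [2.4, 0.06, 0], "yaw": 0}, {"offset": [2.4, 0.06, 0], "yaw": 0}]}}

```text
clock: 8.45
tcp_pos: [0.6014, 0.0283, 0.1219]
orientation: [-0.5, -0.5, -0.5, 0.5]
wrist_force: [0.5, 1.1, -5.5]
finger_gap: 0.0252
```

{"method": "servo_tool", "body": {"increments": [{"offset": [0.3, 0, 0], "yaw": 0}, {"offset": [0.6, 0, 0], "yaw": 0}, {"offset": [0.9, 0, 0], "yaw": 0}, {"offset": [1.2, 0, 0], "yaw": 0}, {"offset": [1.5, 0, 0], "yaw": 0}, {"offset": [1.8, 0, 0], "yaw": 0}, {"offset": [2.0, 0, 0], "yaw": 0}, {"offset": [2.0, 0, 0], "yaw": 0}]}}

```text
clock: 9.25
tcp_pos: [0.6015, 0.0283, 0.1019]
orientation: [0.5, 0.5, 0.5, -0.5]
wrist_force: [1.1, 0.8, -5.8]
finger_gap: 0.0256
```

{"method": "servo_tool", "body": {"increments": [{"offset": [0.1, 0, 0], "yaw": 0}, {"offset": [0.15, 0, 0], "yaw": 0}, {"offset": [0.2, 0, 0], "yaw": 0}, {"offset": [0.25, 0, 0], "yaw": 0}, {"offset": [0.3, 0, 0], "yaw": 0}, {"offset": [0.3, 0, 0], "yaw": 0}, {"offset": [0.3, 0, 0], "yaw": 0}, {"offset": [0.3, 0, 0], "yaw": 0}]}}

```text
clock: 10.05
tcp_pos: [0.6021, 0.0283, 0.1006]
orientation: [0.501, 0.501, 0.499, -0.499]
wrist_force: [-1.4, 1.9, 4.2]
finger_gap: 0.0251
```

Contact came at TCP z = 0.1006, against a predicted 0.1007, so the collar is seated. Releasing and retreating upward.

{"method": "servo_tool", "body": {"increments": [{"offset": [-0.1, 0, 0], "yaw": 0}, {"offset": [-0.2, 0, 0], "yaw": 0}, {"offset": [-0.2, 0, 0], "yaw": 0}, {"offset": [-0.2, 0, 0], "yaw": 0}, {"offset": [-0.2, 0, 0], "yaw": 0}, {"offset": [-0.2, 0, 0], "yaw": 0}, {"offset": [-0.2, 0, 0], "yaw": 0}, {"offset": [-0.2, 0, 0], "yaw": 0}], "claw": 1}}

```text
clock: 10.85
tcp_pos: [0.6014, 0.0284, 0.1013]
orientation: [0.5, 0.5, 0.5, -0.5]
wrist_force: [-0.1, 0.4, -0.5]
finger_gap: 0.0854
```

{"method": "servo_tool", "body": {"increments": [{"offset": [-2, 0, 0], "yaw": 0}, {"offset": [-5, 0, 0], "yaw": 0}, {"offset": [-9, 0, 0], "yaw": 0}, {"offset": [-13, 0, 0], "yaw": 0}, {"offset": [-13, 0, 2], "yaw": 0}, {"offset": [-13, 0, 4], "yaw": 0}, {"offset": [-13, 0, 4], "yaw": 0}, {"offset": [-13, 0, 4], "yaw": 0}]}}

```text
clock: 11.65
tcp_pos: [0.6012, -0.0118, 0.2312]
orientation: [0.5, 0.5, 0.5, -0.5]
wrist_force: [0.2, 0.4, 0.4]
finger_gap: 0.0853
```

```bash
python3 - <<'E'
from h import *
import pickle
s=env.get_state(); print(s['tcp_pos'],s['wrist_force'],s['finger_gap'])
m=env.camera_model('wrist'); im,d=env.read_camera('wrist'); pickle.dump((m,im,d),open('wrist3.pkl','wb'))
cv2.imwrite('pics/wrist3.png',cv2.resize(im[:,:,::-1],(800,600),interpolation=cv2.INTER_CUBIC))
c=cloud(m,d);Z=c[...,2]; near=np.hypot(c[...,0]-.6015,c[...,1]-.028)<.03
print(np.histogram(Z[near],bins=np.arange(.085,.155,.003)))
h=(near&(Z>.128)).astype(np.uint8); k=max(cv2.findContours(h,0,1)[0],key=cv2.contourArea).reshape(-1,2)
z=np.median(Z[h>0]); print('headtop',z,cv2.minAreaRect(onz(m,k,z)[:,:2].astype(np.float32)*1000))
print('table z',np.median(Z[(abs(Z-.09)<.004)&(np.hypot(c[...,0]-.6015,c[...,1]-.028)<.08)]))
E
```

```text
[ 0.60120591 -0.01177997  0.23117175] [0.22640572 0.40129731 0.43829589] 0.08530871227565204
(array([   0, 1024,  797,   40,   33,   10,    1,    0,   21,    5,    2,
          0,   25,    1,    2,   23,    4,    2,  213,  791,    0,    0,
          0]), array([0.085, 0.088, 0.091, 0.094, 0.097, 0.1  , 0.103, 0.106, 0.109,
       0.112, 0.115, 0.118, 0.121, 0.124, 0.127, 0.13 , 0.133, 0.136,
       0.139, 0.142, 0.145, 0.148, 0.151, 0.154]))
headtop 0.3208615794278913 ((609.806884765625, 3.9475789070129395), (16.89673614501953, 37.388797760009766), 89.99315643310547)
table z 0.09094837450387006
```

View pics/wrist3.png

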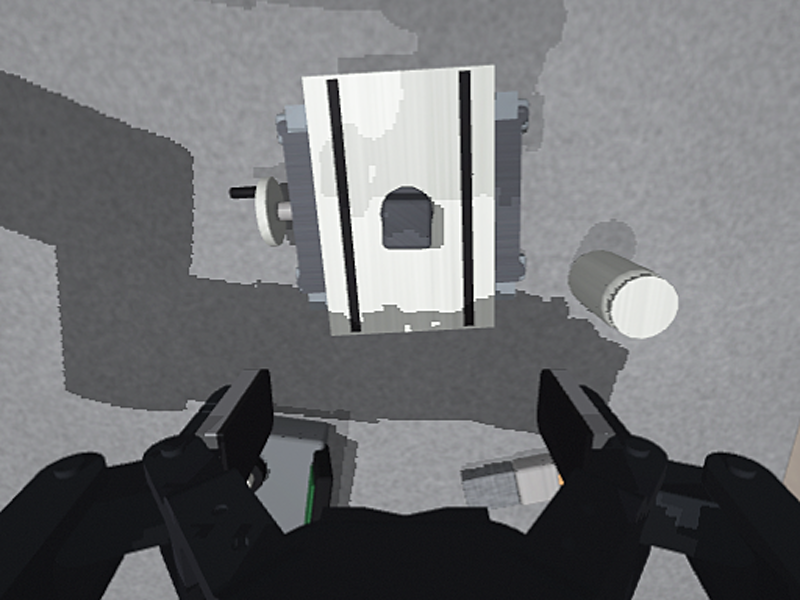

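The pin is home: head top 51.5 mm above the table (52 expected), seated at (407,218) in the picture. Now I'll look at the keys.

{"method": "servo_tool", "body": {"increments": [{"offset": [-0.5, -1.9, 4.1], "yaw": 0}, {"offset": [-1, -3.8, 8.2], "yaw": 0}, {"offset": [-1.5, -5.7, 12.3], "yaw": 0}, {"offset": [-2, -7.6, 16.4], "yaw": 0}, {"offset": [-2.5, -9.5, 20.5], "yaw": 0}, {"offset": [-3, -11.4, 24.6], "yaw": 0}, {"offset": [-3, -13.3, 28.7], "yaw": 0}, {"offset": [-3, -15.1, 32.8], "yaw": 0}], "claw": 0, "force": 30}}

```text
clock: 12.5
tcp_pos: [0.4499, -0.3404, 0.2614]
orientation: [0.5, 0.5, 0.5, -0.5]
wrist_force: [-0.0, 0.3, 0.4]
finger_gap: 0.0001
```

{"method": "servo_tool", "body": {"increments": [{"offset": [0, 0, 0], "yaw": 0}, {"offset": [0, 0, 0], "yaw": 0}, {"offset": [0, 0, 0], "yaw": 0}, {"offset": [0, 0, 0], "yaw": 0}, {"offset": [0, 0, 0], "yaw": 0}, {"offset": [0, 0, 0], "yaw": 0}, {"offset": [0, 0, 0], "yaw": 0}, {"offset": [0, 0, 0], "yaw": 0}]}}

```text
clock: 13.3
tcp_pos: [0.4505, -0.3394, 0.2614]
orientation: [0.5, 0.5, 0.5, -0.5]
wrist_force: [1.3, 0.4, -0.0]
finger_gap: 0.0
```

```bash
python3 - <<'E'
from h import *
import pickle
s=env.get_state(); print(s['tcp_pos'],s['wrist_force'],s['finger_gap'])
m=env.camera_model('wrist'); im,d=env.read_camera('wrist'); pickle.dump((m,im,d),open('wrist4.pkl','wb'))
cv2.imwrite('pics/wrist4.png',cv2.resize(im[:,:,::-1],(800,600),interpolation=cv2.INTER_CUBIC))
c=cloud(m,d);Z=c[...,2]
for n,(mm,I,D) in {'wrist':(m,im,d),**{n:pickle.load(open(n+'0.pkl','rb')) for n in('scene','side')}}.items():
    C=cloud(mm,D); g=(I.min(2)>140)&(abs(C[...,0]-.45)<.05)&(abs(C[...,1]+.26)<.09)&(C[...,2]>.04)&(C[...,2]<.07)
    nn,lab,st,ce=cv2.connectedComponentsWithStats(g.astype(np.uint8))
    for i in range(1,nn):
        if st[i,4]>15: P=onz(mm,[ce[i]],.052)[0]; print(n,st[i],ce[i].round(1),P.round(4),'z',np.median(C[...,2][lab==i]).round(4))
E
```

```text
[ 0.4505201  -0.33939006  0.26137187] [ 1.27431979e+00  3.91121001e-01 -1.35129289e-04] 2.1504419464797975e-05
wrist [260  32  17  19 262] [267.9  40.8] [ 0.4598 -0.2035  0.052 ] z 0.0568
wrist [239 128  29  29 627] [252.9 141.8] [ 0.4425 -0.315   0.052 ] z 0.0568
scene [186 133  13   7  68] [192.2 136. ] [ 0.4384 -0.3187  0.052 ] z 0.0573
scene [202 141   9   6  43] [206.2 143.5] [ 0.4467 -0.2634  0.052 ] z 0.057
scene [218 150   7   4  22] [220.8 151.4] [ 0.4556 -0.2078  0.052 ] z 0.0571
side [260 277   8   8  53] [263.4 280.7] [ 0.4602 -0.2027  0.052 ] z 0.0557
side [268 295  13  12 114] [273.9 300.8] [ 0.4514 -0.2584  0.052 ] z 0.0554
side [278 315  16  16 210] [285.5 322.6] [ 0.4429 -0.3139  0.052 ] z 0.0557
```

View pics/wrist4.png

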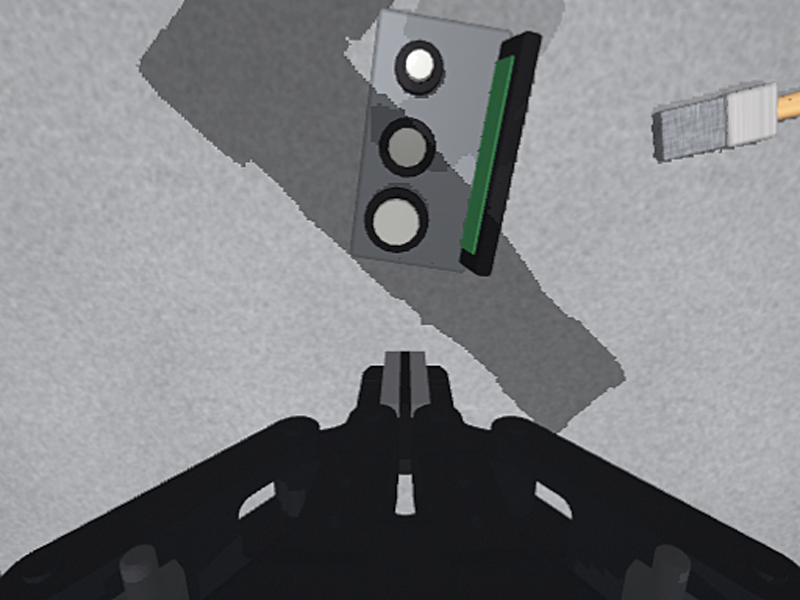

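The keys are at (419,64) small, (407,146) middle and (396,221) large. Depth gives cap tops near 0.0565 rather than 0.052, so I'll triangulate across views.

```bash
python3 - <<'E'
from h import *
import pickle
L={'w':pickle.load(open('wrist4.pkl','rb')),'sc':pickle.load(open('scene0.pkl','rb')),'si':pickle.load(open('side0.pkl','rb'))}
p={'S':{'w':(267.9,40.8),'sc':(220.8,151.4),'si':(263.4,280.7)},'M':{'sc':(206.2,143.5),'si':(273.9,300.8)},'L':{'w':(252.9,141.8),'sc':(192.2,136),'si':(285.5,322.6)}}
m,im,d=L['w']
g=(im.min(2)>110).astype(np.uint8); g[:,:200]=0
nn,lab,st,ce=cv2.connectedComponentsWithStats(g[80:110,240:280]); i=1+np.argmax(st[1:,4]); p['M']['w']=tuple(ce[i]+[240,80]); print(p['M'],st[i])
for k,v in p.items():
    ks=list(v)
    for a in range(3):
        for b in range(a): print(k,ks[b],ks[a],*[np.round(q,4) for q in tri(ray(L[ks[b]][0],[v[ks[b]]]),ray(L[ks[a]][0],[v[ks[a]]]))])
c=cloud(m,d);Z=c[...,2]
print('console top z',np.median(Z[70:75,245:250]),Z[30,300],'bench',np.median(Z[180:200,150:200]))
for k in p: print(k, onz(m,[p[k]['w']],.0565).round(4))
P=env.camera_model('side')
E
```

```text
{'sc': (206.2, 143.5), 'si': (273.9, 300.8), 'w': (np.float64(260.0612244897959), np.float64(93.7845804988662))} [  9   2  23  25 441]
S w sc [ 0.4597 -0.2045  0.0564] 0.0003
S w si [ 0.4596 -0.2039  0.0543] 0.0003
S sc si [ 0.4592 -0.2047  0.056 ] 0.0006
M sc si [ 0.4504 -0.26    0.0559] 0.0009
M sc w [ 0.4513 -0.2596  0.0566] 0.0004
M si w [ 0.451  -0.2591  0.054 ] 0.0006
L w sc [ 0.4428 -0.3146  0.0563] 0.0005
L w si [ 0.4424 -0.3146  0.0539] 0.0003
L sc si [ 0.442  -0.3152  0.0556] 0.0006
console top z 0.03551468977047845 0.03530019324715067 bench 0.0009571090820818529
S [[ 0.4596 -0.2044  0.0565]]
M [[ 0.4512 -0.2594  0.0565]]
L [[ 0.4426 -0.3144  0.0565]]
```

Triangulated cap tops are z ≈ 0.055–0.0565, spaced 55.7 mm apart (56 expected). They stand a few mm higher than the text says, so I'll approach under force feedback, small key first.

{"method": "servo_tool", "body": {"increments": [{"offset": [2, 0.3, -4.5], "yaw": 0}, {"offset": [4, 0.6, -9], "yaw": 0}, {"offset": [7, 0.9, -13.5], "yaw": 0}, {"offset": [11, 0.9, -13.5], "yaw": 0}, {"offset": [15, 0.9, -13.5], "yaw": 0}, {"offset": [18, 0.9, -13.5], "yaw": 0}, {"offset": [19.4, 0.9, -13.5], "yaw": 0}, {"offset": [19.4, 0.9, -13.5], "yaw": 0}]}}

```text
clock: 14.15
tcp_pos: [0.4576, -0.2035, 0.0651]
orientation: [0.498, 0.5, 0.502, -0.5]
wrist_force: [0.2, 0.2, -0.5]
finger_gap: 0.0002
```

{"method": "servo_tool", "body": {"increments": [{"offset": [0, 0, 0], "yaw": 0}, {"offset": [0.2, 0, 0], "yaw": 0}, {"offset": [0.4, 0, 0], "yaw": 0}, {"offset": [0.6, 0, 0], "yaw": 0}, {"offset": [0.8, 0, 0], "yaw": 0}, {"offset": [1, 0, 0], "yaw": 0}, {"offset": [1, 0, 0], "yaw": 0}, {"offset": [1, 0, 0], "yaw": 0}]}}

```text
clock: 14.95
tcp_pos: [0.4593, -0.2046, 0.0572]
orientation: [0.5, 0.5, 0.5, -0.5]
wrist_force: [0.7, 1.0, 0.4]
finger_gap: -0.0002
```

{"method": "servo_tool", "body": {"increments": [{"offset": [0.1, 0, 0], "yaw": 0}, {"offset": [0.2, 0, 0], "yaw": 0}, {"offset": [0.3, 0, 0], "yaw": 0}, {"offset": [0.3, 0, 0], "yaw": 0}, {"offset": [0.3, 0, 0], "yaw": 0}, {"offset": [0.3, 0, 0], "yaw": 0}, {"offset": [0.3, 0, 0], "yaw": 0}, {"offset": [0.3, 0, 0], "yaw": 0}]}}

```text
clock: 15.75
tcp_pos: [0.4595, -0.2047, 0.0544]
orientation: [0.5, 0.5, 0.5, -0.5]
wrist_force: [0.4, -0.4, 2.6]
finger_gap: 0.0001
```

{"method": "servo_tool", "body": {"increments": [{"offset": [0.1, 0, 0], "yaw": 0}, {"offset": [0.2, 0, 0], "yaw": 0}, {"offset": [0.3, 0, 0], "yaw": 0}, {"offset": [0.4, 0, 0], "yaw": 0}, {"offset": [0.45, 0, 0], "yaw": 0}, {"offset": [0.45, 0, 0], "yaw": 0}, {"offset": [0.45, 0, 0], "yaw": 0}, {"offset": [0.45, 0, 0], "yaw": 0}]}}

```text
clock: 16.55
tcp_pos: [0.4595, -0.2048, 0.0501]
orientation: [0.5, 0.5, 0.5, -0.5]
wrist_force: [0.6, 1.0, 4.8]
finger_gap: 0.0001
```

{"method": "servo_tool", "body": {"increments": [{"offset": [0.1, 0, 0], "yaw": 0}, {"offset": [0.2, 0, 0], "yaw": 0}, {"offset": [0.2, 0, 0], "yaw": 0}, {"offset": [0.2, 0, 0], "yaw": 0}, {"offset": [0.2, 0, 0], "yaw": 0}, {"offset": [0.2, 0, 0], "yaw": 0}, {"offset": [0.2, 0, 0], "yaw": 0}, {"offset": [0.2, 0, 0], "yaw": 0}]}}

```text
clock: 17.35
tcp_pos: [0.4596, -0.2048, 0.0498]
orientation: [0.501, 0.5, 0.499, -0.5]
wrist_force: [-4.6, 2.3, 20.1]
finger_gap: -0.0
```

It bottomed with a hard stop at 20 N. On to the middle key.

{"method": "servo_tool", "body": {"increments": [{"offset": [-1.5, 0, 0], "yaw": 0}, {"offset": [-4, 0, 0], "yaw": 0}, {"offset": [-4, -0.4, 2.7], "yaw": 0}, {"offset": [-4, -0.84, 5.5], "yaw": 0}, {"offset": [-4, -0.84, 5.5], "yaw": 0}, {"offset": [-3, -0.84, 5.5], "yaw": 0}, {"offset": [-1.5, -0.84, 5.5], "yaw": 0}, {"offset": [-1.2, -0.84, 5.5], "yaw": 0}]}}

```text
clock: 18.15
tcp_pos: [0.4493, -0.2575, 0.0573]
orientation: [0.498, 0.5, 0.502, -0.5]
wrist_force: [-0.1, -0.6, -0.6]
finger_gap: -0.0002
```

{"method": "servo_tool", "body": {"increments": [{"offset": [0, 0, 0], "yaw": 0}, {"offset": [0.2, 0, 0], "yaw": 0}, {"offset": [0.4, 0, 0], "yaw": 0}, {"offset": [0.6, 0, 0], "yaw": 0}, {"offset": [0.8, 0, 0], "yaw": 0}, {"offset": [1, 0, 0], "yaw": 0}, {"offset": [1.15, 0, 0], "yaw": 0}, {"offset": [1.15, 0, 0], "yaw": 0}]}}

```text
clock: 18.95
tcp_pos: [0.4514, -0.2597, 0.0499]
orientation: [0.501, 0.5, 0.5, -0.5]
wrist_force: [-2.4, 3.9, 14.4]
finger_gap: 0.0002
```

The middle key bottomed at 14 N. Now the large one, about (−8.6, −55) mm away.

{"method": "servo_tool", "body": {"increments": [{"offset": [-1.5, 0, 0], "yaw": 0}, {"offset": [-4, 0, 0], "yaw": 0}, {"offset": [-4, -0.4, 2.7], "yaw": 0}, {"offset": [-4, -0.86, 5.5], "yaw": 0}, {"offset": [-4, -0.86, 5.5], "yaw": 0}, {"offset": [-3, -0.86, 5.5], "yaw": 0}, {"offset": [-1.5, -0.86, 5.5], "yaw": 0}, {"offset": [-1.2, -0.86, 5.5], "yaw": 0}]}}

```text
clock: 19.75
tcp_pos: [0.4409, -0.3125, 0.0578]
orientation: [0.499, 0.5, 0.502, -0.5]
wrist_force: [-0.6, 0.9, -0.3]
finger_gap: -0.0001
```

{"method": "servo_tool", "body": {"increments": [{"offset": [0, 0, 0], "yaw": 0}, {"offset": [0.2, 0, 0], "yaw": 0}, {"offset": [0.4, 0, 0], "yaw": 0}, {"offset": [0.6, 0, 0], "yaw": 0}, {"offset": [0.8, 0, 0], "yaw": 0}, {"offset": [1, 0, 0], "yaw": 0}, {"offset": [1.2, 0, 0], "yaw": 0}, {"offset": [1.2, 0, 0], "yaw": 0}]}}

```text
clock: 20.55
tcp_pos: [0.4428, -0.3148, 0.0499]
orientation: [0.501, 0.5, 0.5, -0.5]
wrist_force: [-2.7, 3.4, 12.3]
finger_gap: -0.0003
```

Bottomed. I'll retreat up and look at everything.

{"method": "servo_tool", "body": {"increments": [{"offset": [-2, 0, 0], "yaw": 0}, {"offset": [-6, 0, 0], "yaw": 0}, {"offset": [-10, 0, 0], "yaw": 0}, {"offset": [-14, 0, 0], "yaw": 0}, {"offset": [-18, 0, 1], "yaw": 0}, {"offset": [-21, 0, 2.5], "yaw": 0}, {"offset": [-21, 0, 2.5], "yaw": 0}, {"offset": [-21, 0, 2.5], "yaw": 0}]}}

```text
clock: 21.35
tcp_pos: [0.4424, -0.3402, 0.2584]
orientation: [-0.5, -0.5, -0.499, 0.5]
wrist_force: [-0.3, -0.1, -0.8]
finger_gap: -0.0002
```

{"method": "servo_tool", "body": {"increments": [{"offset": [0, 0, 0], "yaw": 0}, {"offset": [0, 0, 0], "yaw": 0}, {"offset": [0, 0, 0], "yaw": 0}, {"offset": [0, 0, 0], "yaw": 0}, {"offset": [0, 0, 0], "yaw": 0}, {"offset": [0, 0, 0], "yaw": 0}, {"offset": [0, 0, 0], "yaw": 0}, {"offset": [0, 0, 0], "yaw": 0}]}}

```text
clock: 22.15
tcp_pos: [0.4424, -0.3397, 0.2584]
orientation: [0.5, 0.5, 0.5, -0.5]
wrist_force: [-0.1, -0.6, 1.0]
finger_gap: 0.0001
```

```bash
python3 - <<'E'
from h import *
s=env.get_state(); print(s['clock'],s['tcp_pos'],s['wrist_force'])
m=env.camera_model('wrist'); im,d=env.read_camera('wrist'); Z=cloud(m,d)[...,2]
for k,P in dict(S=(.4596,-.2044,.0565),M=(.4512,-.2594,.0565),L=(.4426,-.3144,.0565)).items():
    u,v=px(m,[P])[0].astype(int); print(k,u,v,np.median(Z[v-2:v+3,u-2:u+3]))
m=env.camera_model('side'); im,d=env.read_camera('side'); c=cloud(m,d)
g=(np.hypot(c[...,0]-.6013,c[...,1]-.028)<.025)&(c[...,2]>.13); print('head top z',np.median(c[...,2][g]),np.median(c[g],0))
cv2.imwrite('pics/side9.png',cv2.resize(im[:,:,::-1],(800,600),interpolation=cv2.INTER_CUBIC))
E
```

```text
22.15 [ 0.44239113 -0.33968277  0.25837927] [-0.13654167 -0.58073949  0.98507152]
S 275 40 0.057064397085067387
M 267 93 0.05706254416927592
L 259 141 0.05693841390875065
head top z 0.14142575068628377 [0.59855578 0.02430398 0.14142575]
```

View pics/side9.png

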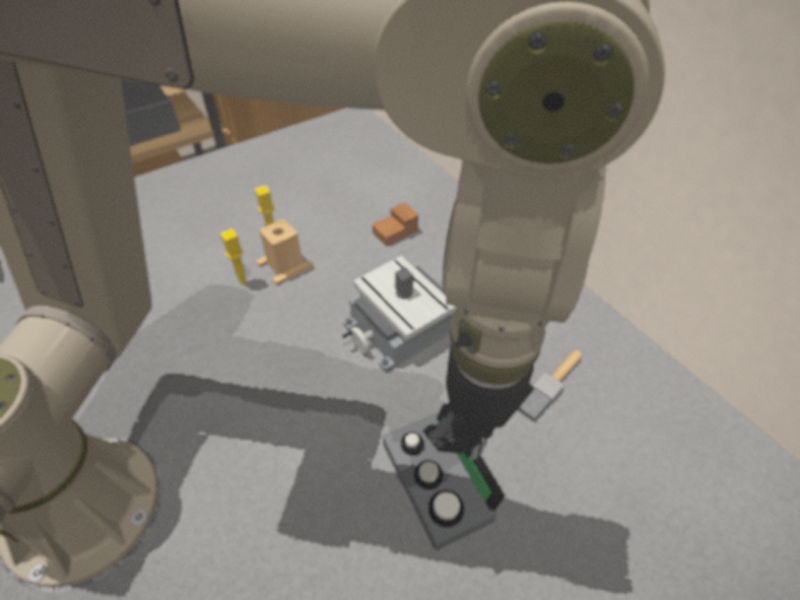

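The side view shows the pin seated in the table at (403,285), the stand empty, and the arm touching nothing. All three keys are back up at z ≈ 0.057. Handing in.

```bash
python3 -c "
from workcell import env
print(env.hand_in())"
```

```text
the job is handed in; nothing more can be done
None
```

The alignment pin is fully home in the cross-slide, the three keys were pressed small, middle, large, and the job is handed in at about 22 s of 72 s. The hand-in gives no verdict.

- **Pin:** depth through the hole showed the saddle about 6.5 mm off in y and the base about 4 mm off in x. I lowered the pin through the overlap and dragged both slides into line. The collar met the table at TCP z = 0.1006 m, against a predicted 0.1007 m. After release, the head top stood about 51.5 mm above the table (52 expected).
- **Keys:** each was pressed to a hard stop at 12–20 N. All three read the same height, about 0.057 m, at the end, so they are up again.
- **Clearance:** the arm was parked clear. Workpiece, oil can, brush and the yellow look-alikes were not touched, though in the last side view the arm hid the oil can.

**Disagreement:** the cap tops measured about 4 mm higher than the text's 52 mm (0.055–0.0565 m by triangulation). I pressed by force feedback rather than by the stated height.

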